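# Check a pastry press's spring on the dial scale

### The job

Check the spring of the pastry press: stand the press upright on the middle of the scale's plate, push its knob down until the red line on the stem is level with the top of the barrel, and hold it steady there for a second or two while you read the needle; never push it far past the line. If the needle is in the green band or beyond it the spring is good and the press goes, standing upright, in the aluminium tray; if the needle stops short of the green, stand it upright in the orange bin. Leave the bowl and the cake ring where they are.

Things in the scene. Friction and masses are not known exactly. Their poses are not given: they have to be found in the camera images.
- press: the pastry press, loose, 0.24 kg, standing upright, 112 mm tall: a blue barrel 56 mm across and 56 mm tall; above it a bare steel coil spring 27 mm across and 34 mm long round a white 14 mm stem; on top a white round knob 40 mm across and 22 mm tall, by which it is best lifted. Origin: centre of the barrel's underside, z up the stem. Knob, stem and line slide straight down into the barrel against the coil
- knob (a point): the centre of the knob's top face, 112 mm above the barrel's underside at rest; its sides are straight from 4 to 18 mm below the top. The coil is held preloaded, and so is a second spring inside it, out of sight, which may be sound, sagged or broken: so the knob moves only once the push passes an unknown preload, then the force rises gently to somewhere from 5 to 21 N at the line. 20 mm down is a hard stop
- line (a point): the upper edge of the red line round the stem, on the stem's axis; 12 mm above the barrel's top at rest, so the knob must go down 12 mm relative to the barrel to bring it level. It moves with the knob
- collar (a point): the centre of the barrel's top face, 56 mm above the press's underside
- scale: a white spring dial scale, fixed to the table, 250 mm long (x) and 150 mm wide, its plate's top 75 mm above the table; origin on the table under the plate's centre; its own +x points to the dial, a round white face 98 mm across that slopes up and away from the plate's side and looks towards +x and up
- plate (a point): the centre of the top of the scale's round steel plate, 148 mm across and flat; the plate sinks under load and this point with it
- pan (a joint): how far the plate has sunk, m: 0 empty, 4 mm for each kg (each 9.81 N) on it, the press's own 0.24 kg included; 12 mm is the full 3 kg, where the dial ends
- needle (a joint): angle of the red needle, rad: 0 at the top of the dial when empty, growing clockwise as you look at the face, a quarter turn (1.571) for each kg. Short ticks each 0.1 kg, long ones each 0.5 kg. The green band runs from 1.6 kg (2.51 rad) to 2.4 kg (3.77 rad); the reading includes the press's weight
- ready: the aluminium tray for good presses, fixed, 165 (x) by 235 (y) by 24 mm tall, walls 3 mm, floor 3 mm thick; origin: centre of its underside
- repair: the orange plastic bin for presses with a tired spring, fixed, 165 (x) by 225 (y) by 45 mm tall, walls 4 mm, floor 4 mm thick; origin: centre of its underside
- bowl: a steel bowl, 124 mm across and 58 mm tall, loose, not to be disturbed; origin: centre of its underside
- cake_ring: a steel cake ring, 76 mm across and 45 mm tall, loose, not to be disturbed; origin: centre of its underside

How it is judged:
By the outcome, as a careful person would: the job done as asked, in the order asked, and still so for the second after the job is handed in, with the robot touching nothing.
It also fails if it takes over 58 s, if anything falls off the work surface, if the arm or the gripper's body presses on something with over 40 N, if the wrist force passes 120 N, or if a joint passes its speed limit or range.

### The arm

A 7-joint arm with a two-finger parallel gripper is mounted at the origin on the work surface. World frame = base frame: x ahead of the robot, y to its left, z up, the work surface at z = 0. Lengths are in m, angles in rad, forces in N, time in s.
With the tool pointing down it reaches from about 0.4 to 0.85 m from the base axis. Payload 10.4 kg.
Tool frame: the origin (TCP) lies midway between the tips of the shut fingers; the grasp point (between the pads) lies 19 mm behind it (env.pinch_z is the distance from the TCP to the grasp point, in m); z points along the fingers, y is the direction in which the jaws open and shut (so a half turn about z gives the same grasp; the last joint's range is limited). The gripper opens to 85 mm and grips with 20 to 120 N. Pads are 22 mm wide; open, the fingers measure 114 mm over their backs; the gripper's body (76 mm by 85 mm) begins 54 mm behind the grasp point. The pads swing forward as they close: fully open they stand 13 mm farther back than shut.
Start: joints at [1.125, 0.332, -0.065, 1.46, 0.022, 1.35, -0.088], TCP at [0.256, -0.57, 0.208] pointing down, gripper open.
Joint ranges: [-2.6, 2.6], [-0.5, 2.12], [-1.47, 1.34], [0.16, 2.42], [-1.27, 4.41], [0.06, 2.06], [-2.6, 2.6]. Speed limits (rad/s): [2.22, 2.22, 2.79, 2.79, 3.14, 3.14, 3.14].

### API

Orientations are given as [roll, pitch, yaw] about the fixed x, y, z axes, in that order (R = Rz(yaw) Ry(pitch) Rx(roll)).
In Python, from workcell import env gives the robot as it stands.
- The arm moves only by the tool play_rows, never from a script. Its argument "series" is a list of rows, each an object of numbers: "tx", "ty", "tz": the shift along the tool's x, y, z in cm; "twist": the turn about the tool's z in rad; "hand": the closure, from -1 (fully open) to 1 (shut). A call has 1 to 20 rows; each row is the pose to reach, as a shift and turn from the pose commanded when the call began, along the tool's axes at that moment; what a row does not reach only later rows make up. A row lasts 1/12 s, in which the tool goes at most 41.7 mm and 7.16 degrees, less where a joint would pass 70% of its speed; a pose out of reach is approached as far as the arm can. A call with a gripper value outside its range is refused whole. The fingers move at their own pace and stop on an object; "force" is the grip in N (left out, the last holds). Time passes only in rows, so rows that repeat a pose let the fingers close. It gives the time, the measured TCP pose, the force and the opening at its end, in the units of the state.
- env.get_obs(): the state, without advancing time (a new reading comes with each control period).
- env.read_camera(name): name is "scene" or "top" or "wrist"; returns (picture, depth): 384x512x3 uint8, blue, green, red; 384x512 float32, m along the optical axis (not along the pixel's ray), 0 where there is no reading.
- env.camera_params(name): a dict with "K" (3x3 intrinsics, pixels), "view" (4x4, takes a point from world to camera coordinates). Camera axes: x right, y down, z forward; pixel columns grow to the right and rows downward; lengths in m; the calibration is good to about 2 mm. The wrist camera is an equidistant fisheye: a pixel r from the principal point sees the ray r / f radians off the axis. A picture is of the moment at which its call begins: read the wrist's pose just before it. camera_params takes no time and is no camera call; for the wrist camera it gives the pose at the moment of the call.
- env.finish_job(): hands the job in, once; it reports no verdict.
The state is a dict: "time_s": time; "joints": joint angles; "joint_vel": joint speeds; "tau": joint torques, N m; "ee_pos": TCP position; "eef_rot": TCP orientation; "wrist_force": force on the tool from outside, world axes, zero at the start; "moment": the same for the moment, N m; "grip_width": finger opening in m.
Only numpy, scipy, OpenCV 4.12 (cv2) and the standard library are available. Lean on these libraries where they do the work, as an engineer would, in place of code of your own. Each camera call takes 0.05 s, during which the arm holds its last target.

## Working session

There is one attempt and no reset: what is moved stays moved. The work goes in short steps, Python scripts to look and compute and a tool call to move; the robot and the scene stay as the last step left them, time stands still between calls to the robot, and variables do not carry over. Pictures are saved under pics/ and viewed, and the job is handed in when it is done.

Besides the shell and the picture viewer there is one more tool, called by a JSON object that holds its "api" and its "payload", one argument or row to a line. play_rows: Moves the arm, as the interface text tells. Its arguments: {"type":"object","properties":{"series":{"type":"array","items":{"type":"object","properties":{"tx":{"type":"number"},"ty":{"type":"number"},"tz":{"type":"number"},"twist":{"type":"number"},"hand":{"type":"number"}}}},"force":{"type":"number"}},"required":["series"]}

```bash
ls; mkdir -p pics; cat > h.py <<'E'
import numpy as np,cv2
from workcell import env
def shot(n,f):
    p=env.camera_params(n); im,d=env.read_camera(n); cv2.imwrite('pics/%s.png'%f,im); np.savez('pics/%s.npz'%f,im=im,d=d,K=p['K'],V=p['view']); return im,d,p
def w(u,v,d,K,V):
    c=np.array([(u-K[0,2])/K[0,0]*d,(v-K[1,2])/K[1,1]*d,d]); return V[:3,:3].T@(c-V[:3,3])
def cloud(d,K,V):
    v,u=np.mgrid[:d.shape[0],:d.shape[1]]
    c=np.stack([(u-K[0,2])/K[0,0]*d,(v-K[1,2])/K[1,1]*d,d],-1); return (c-V[:3,3])@V[:3,:3]
def plane(u,v,z,K,V):
    o=-V[:3,:3].T@V[:3,3]; r=w(u,v,1,K,V)-o; return o+r*(z-o[2])/r[2]
E
python3 - <<'E'
from h import *
np.set_printoptions(precision=4,suppress=True)
print(env.get_obs())
for n in('scene','top'):
    im,d,p=shot(n,n+'0'); print(p)
E
```

```text
pics
{'time_s': 0.0, 'joints': array([ 1.1254,  0.3329, -0.0647,  1.461 ,  0.0216,  1.3499, -0.0885]), 'joint_vel': array([-0.0023, -0.0003, -0.0003, -0.0015,  0.0013,  0.0001, -0.0003]), 'tau': array([ -0.0005, -62.5443,   0.0484, -39.1606,   0.016 ,   0.0098,
        -0.0001]), 'ee_pos': array([ 0.2563, -0.5696,  0.2073]), 'eef_rot': array([-3.1401,  0.0001,  0.4228]), 'wrist_force': array([-0.5449,  0.1753, -0.5211]), 'moment': array([-0.0035,  0.0276,  0.0378]), 'grip_width': 0.08545280928878864}
{'K': array([[451.794 ,   0.    , 252.4004],
       [  0.    , 451.794 , 195.3171],
       [  0.    ,   0.    ,   1.    ]]), 'view': array([[ 0.7894,  0.6139, -0.0091, -0.4574],
       [ 0.366 , -0.4825, -0.7957, -0.152 ],
       [-0.4929,  0.6248, -0.6056,  1.4364],
       [ 0.    ,  0.    ,  0.    ,  1.    ]])}
{'K': array([[495.0526,   0.    , 254.016 ],
       [  0.    , 495.0526, 190.7686],
       [  0.    ,   0.    ,   1.    ]]), 'view': array([[-0.0224, -0.9995, -0.0206,  0.0224],
       [-0.9812,  0.0259, -0.1914,  0.5618],
       [ 0.1918,  0.0159, -0.9813,  1.4317],
       [ 0.    ,  0.    ,  0.    ,  1.    ]])}
```

View pics/scene0.png

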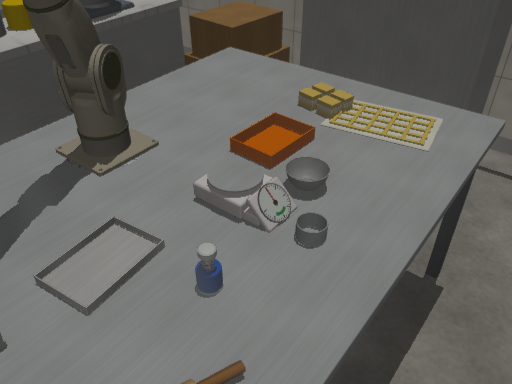

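View pics/top0.png

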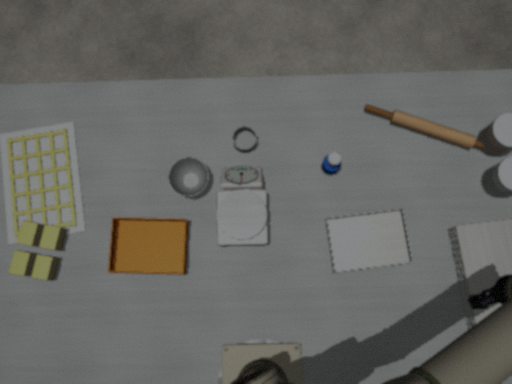

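The scene view shows the press at about (208,268), the scale's dial at (274,202), the tray at (102,262), the bin at (273,139), the bowl at (307,176) and the ring at (311,230). In the top view the press is at (332,163), the plate at (242,215), the tray at (368,240) and the bin at (149,247).

```bash
python3 - <<'E'
from h import *
np.set_printoptions(precision=4,suppress=True)
T=np.load('pics/top0.npz');S=np.load('pics/scene0.npz')
for nm,D in(('top',T),('scene',S)):
    im=D['im'];P=cloud(D['d'],D['K'],D['V']);ok=D['d']>0
    hsv=cv2.cvtColor(im,cv2.COLOR_BGR2HSV)
    bl=cv2.inRange(hsv,(105,120,40),(130,255,255))>0
    bl&=ok
    q=P[bl];print(nm,'blue',bl.sum(),np.median(q,0),q.min(0),q.max(0))
    top=q[q[:,2]>0.05]; print('collar',len(top),top.mean(0) if len(top) else 0)
    c=np.median(q,0)
    m=ok&(np.hypot(P[...,0]-c[0],P[...,1]-c[1])<.06)&(P[...,2]>.095)
    k=P[m];print('knob',len(k),k.mean(0),k.min(0),k.max(0))
    m=m&(P[...,2]>.108);k=P[m];print('knobtop',len(k),k.mean(0),k.min(0)[:2]/2+k.max(0)[:2]/2)
    org=(cv2.inRange(hsv,(5,150,60),(18,255,255))>0)&ok&(P[...,1]>.1)&(P[...,1]<.5);q=P[org];print('orange',q.min(0),q.max(0),np.percentile(q,[2,98],axis=0))
    pl=ok&(abs(P[...,2]-.075)<.006)&(abs(P[...,0]-.5)<.17)&(abs(P[...,1]-.02)<.12)
    q=P[pl];print('plate',len(q),q.min(0),q.max(0),np.median(q[:,2]))
    (x,y),r=cv2.minEnclosingCircle(q[:,:2].astype(np.float32));print(x,y,r)
    ed=ok&(P[...,2]>.012)&(P[...,2]<.03)&(P[...,1]<-.1)&(P[...,1]>-.5)&(P[...,0]<.55)&(P[...,0]>.3)
    q=P[ed];print('tray',q.min(0),q.max(0)) if len(q) else 0
    for u,v in ((192,177),(245,139)):
        if nm=='top': print(P[v,u])
# tray corners top view at z .024
for u,v in((326,219),(402,210),(411,262),(335,272),(112,218),(188,219),(187,274),(109,272)): print(plane(u,v,.024 if u>250 else .045,T['K'],T['V']))
for n,(x0,y0,x1,y1) in dict(a=(190,80,420,300)).items():
    cv2.imwrite('pics/tc.png',cv2.resize(T['im'][y0:y1,x0:x1],None,fx=3,fy=2.7,interpolation=3))
cv2.imwrite('pics/dial0.png',cv2.resize(S['im'][160:240,230:310],None,fx=7,fy=7,interpolation=3))
E
```

```text
top blue 140 [ 0.6285 -0.2184  0.0538] [ 0.6165 -0.2505  0.018 ] [ 0.6597 -0.2029  0.0637]
collar 93 [ 0.6319 -0.2227  0.0557]
knob 154 [ 0.6433 -0.2287  0.1099] [ 0.6248 -0.2487  0.0957] [ 0.6646 -0.2099  0.1201]
knobtop 117 [ 0.6447 -0.2289  0.1115] [ 0.6443 -0.2288]
orange [ 0.3236  0.2135 -0.0073] [0.4931 0.4427 0.0528] [[ 0.332   0.2201 -0.0032]
 [ 0.488   0.438   0.0446]]
plate 2047 [ 0.4188 -0.0282  0.069 ] [0.5956 0.119  0.081 ] 0.07442984133682105
0.5132076144218445 0.044851142913103104 0.09585274755954742
tray [ 0.3168 -0.4554  0.012 ] [ 0.5035 -0.2067  0.0299]
[0.6199 0.2019 0.0093]
[0.7406 0.0344 0.0023]
scene blue 105 [ 0.6578 -0.2251  0.0554] [ 0.6151 -0.2523  0.0516] [ 0.6686 -0.2033  0.0581]
collar 105 [ 0.6518 -0.2248  0.0554]
knob 295 [ 0.6462 -0.2341  0.1078] [ 0.622  -0.2498  0.095 ] [ 0.6624 -0.2095  0.114 ]
knobtop 197 [ 0.6436 -0.2316  0.1106] [ 0.6428 -0.2301]
orange [ 0.3168  0.2085 -0.0019] [0.4944 0.4464 0.0471] [[0.3229 0.214  0.0009]
 [0.4912 0.442  0.0448]]
plate 1681 [ 0.4111 -0.0291  0.0691] [0.5926 0.1204 0.079 ] 0.07435768703515176
0.5074184536933899 0.044248390942811966 0.09676024317741394
tray [ 0.311  -0.4566  0.012 ] [ 0.5019 -0.2077  0.0276]
[ 0.4755 -0.2064  0.024 ]
[ 0.4971 -0.4368  0.024 ]
[ 0.3409 -0.451   0.024 ]
[ 0.3169 -0.225   0.024 ]
[0.4919 0.4378 0.045 ]
[0.4831 0.2086 0.045 ]
[0.3205 0.211  0.045 ]
[0.3316 0.4414 0.045 ]
```

```bash
ls pics
```

```text
dial0.png
scene0.npz
scene0.png
tc.png
top0.npz
top0.png
```

View pics/tc.png

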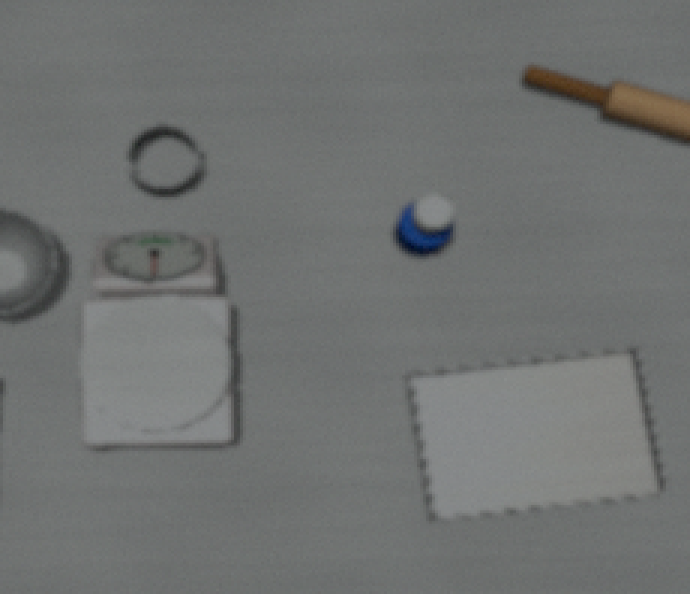

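View pics/dial0.png

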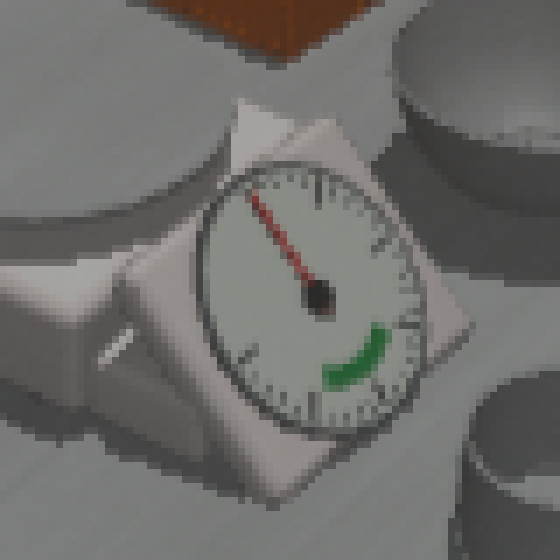

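The top crop shows the plate's front rim as a dark arc from (118,422) over (155,432) to (228,380). In the dial crop the needle stands at zero, pointing toward the plate, with the green band at about (360,355), so the scene camera can read it.

```bash
python3 - <<'E'
from h import *
from scipy.optimize import least_squares
np.set_printoptions(precision=4,suppress=True)
T=np.load('pics/top0.npz');S=np.load('pics/scene0.npz')
def fit(Q,r):
    return least_squares(lambda c:np.hypot(*(Q[:,:2]-c).T)-r,Q.mean(0)[:2])
pts=[(118,422),(137,429),(155,432),(190,425),(215,405),(228,380)]
Q=np.array([plane(190+x/3,80+y/2.7,.075,T['K'],T['V']) for x,y in pts]);f=fit(Q,.074);print(Q,f.x,f.fun)
pts=[(228,150),(200,185),(165,205),(120,217),(60,222),(0,215)]
Q=np.array([plane(230+x/7,160+y/7,.075,S['K'],S['V']) for x,y in pts]);f=fit(Q,.074);print(Q,f.x,f.fun)
for D in(T,S):
    P=cloud(D['d'],D['K'],D['V'])
    for x in(.42,.45,.49,.53,.55):
        m=(abs(P[...,0]-x)<.003)&(abs(P[...,1]-.045)<.1)&(P[...,2]>.0725)&(P[...,2]<.085);q=P[m]
        if len(q):print(x,q[:,1].min(),q[:,1].max(),len(q))
# knob fit by white mask & dial plane
D=S;P=cloud(D['d'],D['K'],D['V']);
q=P[185:222,260:290].reshape(-1,3);q=q[np.isfinite(q).all(1)]
c=q.mean(0);n=np.linalg.svd(q-c)[2][2];print('dial',c,n)
o=-S['V'][:3,:3].T@S['V'][:3,3];print('cam',o)
E
python3 - <<'E'
import sys;sys.path.insert(0,'.')
import os;os.chdir('.')
from h import *
im,d,p=shot('wrist','w0');print(p)
E
```

```text
[[ 0.4251  0.0832  0.075 ]
 [ 0.4171  0.0649  0.075 ]
 [ 0.4134  0.0475  0.075 ]
 [ 0.4201  0.0134  0.075 ]
 [ 0.4411 -0.0113  0.075 ]
 [ 0.468  -0.0247  0.075 ]] [0.488  0.0457] [-0.0008 -0.0006  0.0006  0.0011 -0.0002 -0.0009]
[[ 0.5644  0.0628  0.075 ]
 [ 0.5693  0.0394  0.075 ]
 [ 0.5667  0.0223  0.075 ]
 [ 0.5583  0.007   0.075 ]
 [ 0.5433 -0.0081  0.075 ]
 [ 0.5237 -0.0178  0.075 ]] [0.495  0.0479] [-0.003   0.0008  0.0021  0.0014 -0.0001 -0.0024]
0.42 0.023075039762370474 0.07251001048003804 19
0.45 -0.015531238388703626 0.10720797869655187 72
0.49 -0.02823945663445093 0.11837549213823476 82
0.53 -0.014652540604742961 0.10621527856808836 68
0.55 -0.00029755924829208137 0.09166004462999763 44
0.42 0.015275030899943585 0.07412038072014393 25
0.45 -0.017905034234594244 0.11134149285080276 65
0.49 -0.029121062493804088 0.11996957964427685 70
0.53 -0.01919636372154961 0.105116736897805 62
0.55 0.009591290724679 0.08693900811320904 34
dial [0.6149 0.0463 0.0399] [0.775  0.4623 0.4309]
cam [ 1.1246 -0.69    0.7447]
{'K': array([[297.31863964,   0.        , 256.44280236],
       [  0.        , 297.31863964, 194.12017002],
       [  0.        ,   0.        ,   1.        ]]), 'view': array([[ 0.40888039, -0.91258677, -0.00148635, -0.62472146],
       [-0.86335639, -0.38734964,  0.32338214, -0.0407373 ],
       [-0.29569   , -0.13094136, -0.94626729,  0.38066933],
       [ 0.        ,  0.        ,  0.        ,  1.        ]])}
```

View pics/w0.png

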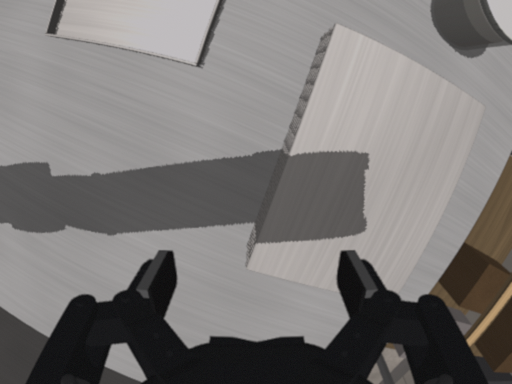

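```bash
cat >> h.py <<'E'
from scipy.spatial.transform import Rotation as Ro
np.set_printoptions(precision=4,suppress=True)
def go(x,y,z,yaw=None):
    o=env.get_obs();R=Ro.from_euler('xyz',o['eef_rot']).as_matrix()
    s=R.T@(np.array([x,y,z])-o['ee_pos'])*100
    print('t',o['time_s'],'at',o['ee_pos'],o['eef_rot'],'shift cm',s,'twist',None if yaw is None else o['eef_rot'][2]-yaw)
E
python3 -c "
from h import *
go(.644,-.2295,.2,0); print(env.pinch_z)"
```

```text
t 0.15 at [ 0.2563 -0.5697  0.2075] [-3.1406  0.0001  0.4228] shift cm [ 49.3122 -15.1167   0.765 ] twist 0.42278890388790513
0.0187
```

{"api": "play_rows", "payload": {
  "series": [
    {"tx": 4,"ty": -1.2,"twist": 0.03,"hand": -1},
    {"tx": 8,"ty": -2.4,"twist": 0.07},
    {"tx": 12,"ty": -3.7,"twist": 0.1},
    {"tx": 16,"ty": -4.9,"twist": 0.14},
    {"tx": 20,"ty": -6.1,"twist": 0.17},
    {"tx": 24,"ty": -7.4,"twist": 0.21},
    {"tx": 28,"ty": -8.6,"twist": 0.24},
    {"tx": 32,"ty": -9.8,"twist": 0.28},
    {"tx": 36,"ty": -11,"twist": 0.31},
    {"tx": 40,"ty": -12.3,"twist": 0.35},
    {"tx": 43,"ty": -13.2,"twist": 0.38},
    {"tx": 46,"ty": -14.1,"twist": 0.41},
    {"tx": 48,"ty": -14.7,"twist": 0.42},
    {"tx": 49.3,"ty": -15.1,"tz": 0.7,"twist": 0.423},
    {"tx": 49.3,"ty": -15.1,"tz": 0.7,"twist": 0.423},
    {"tx": 49.3,"ty": -15.1,"tz": 0.7,"twist": 0.423}
  ]
}}

```text
invalid input at $.series[0]: expected keys tx, ty, tz, twist, hand
```

```bash
python3 -c "
from h import *
go(.644,-.2295,.083,0); print(env.get_obs()['wrist_force'],env.get_obs()['grip_width'])
shot('wrist','w1');print(env.camera_params('wrist')['view'])"
```

```text
t 0.15 at [ 0.2563 -0.5697  0.2075] [-3.1406  0.0001  0.4228] shift cm [ 49.3128 -15.1047  12.465 ] twist 0.42278890388790513
[0.4671 0.2093 0.6408] 0.08571898713335797
[[ 0.4089 -0.9126 -0.001  -0.6249]
 [-0.8634 -0.3872  0.3234 -0.0407]
 [-0.2955 -0.1313 -0.9463  0.3806]
 [ 0.      0.      0.      1.    ]]
```

View pics/w1.png

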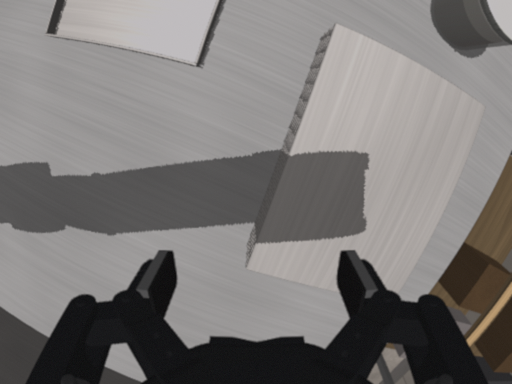

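The move was refused because every row needs all the keys, so the picture shows the start view again. I'm resending with full rows.

{"api": "play_rows", "payload": {
  "series": [
    {"tx": 4,"ty": -1.2,"tz": 0,"twist": 0.03,"hand": -1},
    {"tx": 8,"ty": -2.4,"tz": 0,"twist": 0.07,"hand": -1},
    {"tx": 12,"ty": -3.7,"tz": 0,"twist": 0.1,"hand": -1},
    {"tx": 16,"ty": -4.9,"tz": 0,"twist": 0.14,"hand": -1},
    {"tx": 20,"ty": -6.1,"tz": 0,"twist": 0.17,"hand": -1},
    {"tx": 24,"ty": -7.4,"tz": 0,"twist": 0.21,"hand": -1},
    {"tx": 28,"ty": -8.6,"tz": 0,"twist": 0.24,"hand": -1},
    {"tx": 32,"ty": -9.8,"tz": 0,"twist": 0.28,"hand": -1},
    {"tx": 36,"ty": -11,"tz": 0,"twist": 0.31,"hand": -1},
    {"tx": 40,"ty": -12.3,"tz": 0,"twist": 0.35,"hand": -1},
    {"tx": 43,"ty": -13.2,"tz": 0,"twist": 0.38,"hand": -1},
    {"tx": 46,"ty": -14.1,"tz": 0,"twist": 0.41,"hand": -1},
    {"tx": 48,"ty": -14.7,"tz": 0.4,"twist": 0.42,"hand": -1},
    {"tx": 49.3,"ty": -15.1,"tz": 0.7,"twist": 0.423,"hand": -1},
    {"tx": 49.3,"ty": -15.1,"tz": 0.7,"twist": 0.423,"hand": -1},
    {"tx": 49.3,"ty": -15.1,"tz": 0.7,"twist": 0.423,"hand": -1}
  ]
}}

```text
time_s: 1.53
ee_pos: [0.6438, -0.2301, 0.2004]
eef_rot: [3.142, 0.001, 0.001]
wrist_force: [-0.1, -0.7, 0.2]
grip_width: 0.0855
```

```bash
python3 -c "
from h import *
go(.644,-.2295,.083,0); print(env.get_obs()['wrist_force'],env.get_obs()['joints'])
shot('wrist','w2');print(env.camera_params('wrist')['view'])"
```

```text
t 1.5333 at [ 0.6438 -0.2301  0.2004] [3.1416 0.0012 0.0006] shift cm [ 0.0383 -0.0644 11.7434] twist 0.0005636893514691099
[-0.0671 -0.6947  0.2059] [ 0.4446  0.4793 -0.2456  1.2832  0.1145  1.3938 -1.3649]
[[-0.0027 -1.      0.0008 -0.23  ]
 [-0.946   0.0028  0.3242  0.57  ]
 [-0.3242  0.0002 -0.946   0.5819]
 [ 0.      0.      0.      1.    ]]
```

View pics/w2.png

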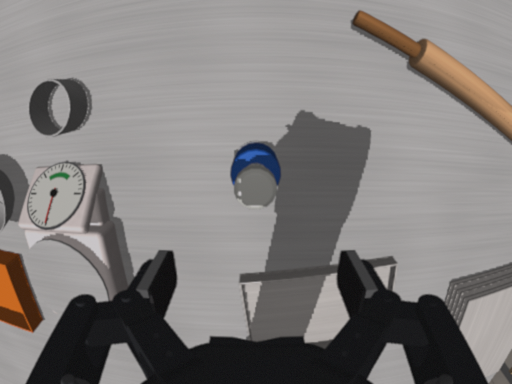

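The wrist view shows the knob at about (256,187), centred between the jaws. Its ray gives x of about 0.646, against 0.644 from the other cameras. I'm going down to grasp it.

{"api": "play_rows", "payload": {
  "force": 50,
  "series": [
    {"tx": 0.1,"ty": -0.02,"tz": 2,"twist": 0,"hand": -1},
    {"tx": 0.12,"ty": -0.02,"tz": 4.5,"twist": 0,"hand": -1},
    {"tx": 0.12,"ty": -0.02,"tz": 7,"twist": 0,"hand": -1},
    {"tx": 0.12,"ty": -0.02,"tz": 9,"twist": 0,"hand": -1},
    {"tx": 0.12,"ty": -0.02,"tz": 10.7,"twist": 0,"hand": -1},
    {"tx": 0.12,"ty": -0.02,"tz": 11.6,"twist": 0,"hand": -1},
    {"tx": 0.12,"ty": -0.02,"tz": 11.7,"twist": 0,"hand": -1},
    {"tx": 0.12,"ty": -0.02,"tz": 11.7,"twist": 0,"hand": -0.4},
    {"tx": 0.12,"ty": -0.02,"tz": 11.7,"twist": 0,"hand": 0},
    {"tx": 0.12,"ty": -0.02,"tz": 11.7,"twist": 0,"hand": 0.3},
    {"tx": 0.12,"ty": -0.02,"tz": 11.7,"twist": 0,"hand": 0.6},
    {"tx": 0.12,"ty": -0.02,"tz": 11.7,"twist": 0,"hand": 1},
    {"tx": 0.12,"ty": -0.02,"tz": 11.7,"twist": 0,"hand": 1},
    {"tx": 0.12,"ty": -0.02,"tz": 11.7,"twist": 0,"hand": 1}
  ]
}}

```text
time_s: 2.75
ee_pos: [0.6467, -0.2289, 0.086]
eef_rot: [-3.141, -0.003, 0.001]
wrist_force: [0.4, 2.3, 9.0]
grip_width: 0.0007
```

```bash
python3 -c "
from h import *
go(.644,-.2295,.083,0); o=env.get_obs();print(o['wrist_force'],o['grip_width'])
shot('wrist','w3');im,_,_=shot('scene','s3')
a=cv2.imread('pics/w3.png');b=cv2.resize(im[220:310,160:260],None,fx=4,fy=4,interpolation=3)
cv2.imwrite('pics/c3.png',np.hstack([a[:360,100:480],b]))"
```

```text
t 2.75 at [ 0.6467 -0.2289  0.086 ] [-3.1414 -0.0031  0.0007] shift cm [-0.2694  0.0567  0.3004] twist 0.0007180504563348844
[0.4401 2.3019 8.9691] 0.0007245519465404008
```

View pics/c3.png

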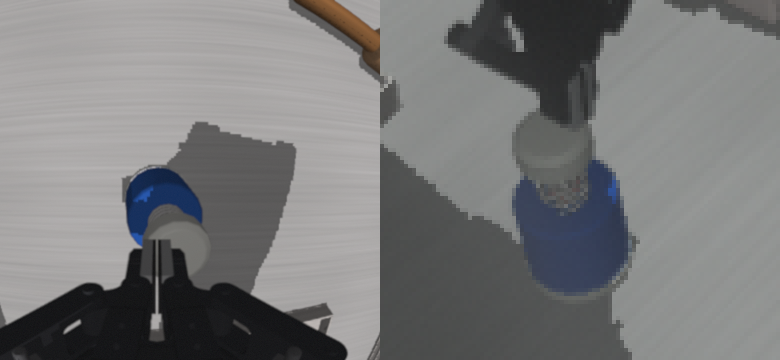

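The fingers shut to 0.7 mm without holding the knob. In the wrist crop the knob is right of and in front of the fingers, at about (180,240), and the press looks tilted. I'm measuring its pose before moving.

```bash
python3 - <<'E'
from h import *
shot('top','t3')
for f in('t3','s3'):
    D=np.load('pics/%s.npz'%f);im=D['im'];P=cloud(D['d'],D['K'],D['V']);hsv=cv2.cvtColor(im,cv2.COLOR_BGR2HSV)
    near=(np.hypot(P[...,0]-.645,P[...,1]+.23)<.08)
    bl=near&(hsv[...,1]>120)&(abs(hsv[...,0].astype(int)-118)<15);q=P[bl];print(f,'blue',len(q),q.min(0),q.max(0),q.mean(0))
    kn=near&(hsv[...,1]<60)&(hsv[...,2]>100)&(P[...,2]>.06);q=P[kn];print('knob',len(q),q.min(0),q.max(0),q.mean(0))
    dk=near&(hsv[...,2]<60)&(P[...,2]>.06);q=P[dk];print('dark',len(q),q.min(0),q.max(0),q.mean(0))
D=np.load('pics/s3.npz');a=cv2.resize(D['im'][215:305,160:260],None,fx=5,fy=5,interpolation=2)
D=np.load('pics/t3.npz');b=cv2.resize(D['im'][130:220,305:365],None,fx=5,fy=5,interpolation=2)
cv2.imwrite('pics/c3b.png',np.hstack([a,b]))
E
```

```text
t3 blue 85 [ 0.6203 -0.2231  0.0148] [ 0.6603 -0.1934  0.2195] [ 0.6379 -0.2129  0.0541]
knob 1257 [ 0.5662 -0.2816  0.4702] [ 0.6933 -0.1738  0.5359] [ 0.6203 -0.2227  0.5101]
dark 230 [ 0.5923 -0.2231  0.0604] [ 0.6789 -0.1708  0.4815] [ 0.6383 -0.1866  0.2898]
s3 blue 13 [ 0.6559 -0.2267  0.0573] [ 0.6668 -0.2145  0.0611] [ 0.6605 -0.2217  0.0598]
knob 3195 [ 0.5652 -0.2896  0.0615] [ 0.7013 -0.1693  0.535 ] [ 0.6395 -0.2334  0.4835]
dark 3571 [ 0.5982 -0.2915  0.1162] [ 0.701  -0.1698  0.4928] [ 0.6561 -0.2525  0.3035]
```

View pics/c3b.png

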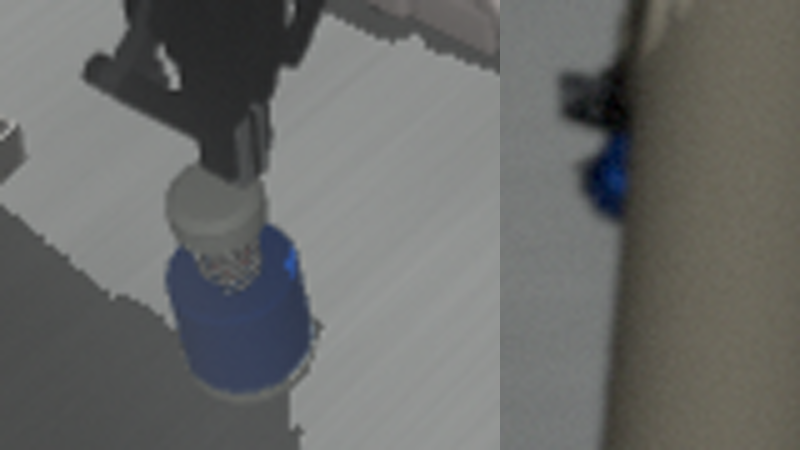

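View pics/w3.png

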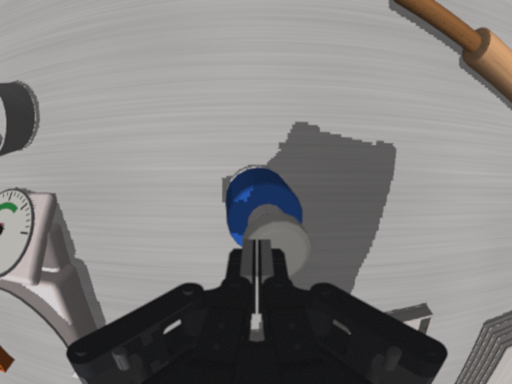

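The fingers seem to have slipped off the knob and now stand on its top edge, at about (250,250) in the wrist view, so the press leans a little. I'll lift straight up slowly so it settles back on its base, then look again.

{"api": "play_rows", "payload": {
  "series": [
    {"tx": 0,"ty": 0,"tz": -0.3,"twist": 0,"hand": 1},
    {"tx": 0,"ty": 0,"tz": -0.6,"twist": 0,"hand": 1},
    {"tx": 0,"ty": 0,"tz": -0.9,"twist": 0,"hand": 1},
    {"tx": 0,"ty": 0,"tz": -1.2,"twist": 0,"hand": 1},
    {"tx": 0,"ty": 0,"tz": -1.6,"twist": 0,"hand": 1},
    {"tx": 0,"ty": 0,"tz": -2.0,"twist": 0,"hand": 1}
  ]
}}

```text
time_s: 3.4
ee_pos: [0.6451, -0.2299, 0.1042]
eef_rot: [3.142, 0.0, -0.0]
wrist_force: [-0.5, 0.0, 0.2]
grip_width: -0.0001
```

```bash
python3 -c "
from h import *
go(.644,-.2295,.083,0); o=env.get_obs();print(o['wrist_force'],o['grip_width'])
shot('wrist','w4');im,_,_=shot('scene','s4')
a=cv2.imread('pics/w4.png');b=cv2.resize(im[220:310,160:260],None,fx=4,fy=4,interpolation=3)
cv2.imwrite('pics/c4.png',np.hstack([a[:360,100:480],b]))"
```

```text
t 3.4 at [ 0.6451 -0.2299  0.1042] [ 3.1415  0.0005 -0.0004] shift cm [-0.1079 -0.0406  2.1232] twist -0.00036429763815304383
[-0.4891  0.0093  0.2089] -0.00011950007307822831
```

View pics/c4.png

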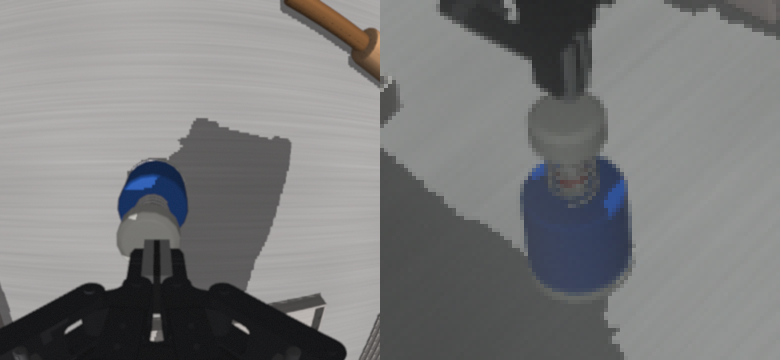

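The press looks upright again, with the red line visible at about (570,182) in the right-hand crop, and the force is back near zero. I'll raise clear and measure it again.

{"api": "play_rows", "payload": {
  "series": [
    {"tx": 0,"ty": 0,"tz": -1.5,"twist": 0,"hand": 1},
    {"tx": 0,"ty": 0,"tz": -4,"twist": 0,"hand": 0.5},
    {"tx": 0,"ty": 0,"tz": -6,"twist": 0,"hand": -1},
    {"tx": 0,"ty": 0,"tz": -6,"twist": 0,"hand": -1},
    {"tx": 0,"ty": 0,"tz": -6,"twist": 0,"hand": -1},
    {"tx": 0,"ty": 0,"tz": -6,"twist": 0,"hand": -1}
  ]
}}

```text
time_s: 4.0
ee_pos: [0.6449, -0.2298, 0.1634]
eef_rot: [-3.141, 0.001, -0.0]
wrist_force: [0.0, 0.4, -0.5]
grip_width: 0.0605
```

```bash
cat > m.py <<'E'
from h import *
import sys
t=sys.argv[1]
go(.644,-.2295,.083,0); print(env.pinch_z)
im,_,_=shot('scene','s'+t); shot('top','t'+t);Vw=env.camera_params('wrist')['view'];wi,wd,p=shot('wrist','w'+t)
for f in('t','s'):
    D=np.load('pics/%s.npz'%(f+t));P=cloud(D['d'],D['K'],D['V']);hsv=cv2.cvtColor(D['im'],cv2.COLOR_BGR2HSV)
    near=(np.hypot(P[...,0]-.645,P[...,1]+.23)<.07)&(D['d']>0)
    bl=near&(hsv[...,1]>120)&(abs(hsv[...,0].astype(int)-118)<15);q=P[bl]
    if len(q):print(f,'blue',len(q),q.min(0),q.max(0),q.mean(0))
    kn=near&(hsv[...,1]<60)&(hsv[...,2]>90)&(P[...,2]>.106)&(P[...,2]<.118);q=P[kn]
    if len(q):print('knobtop',len(q),(q.min(0)+q.max(0))/2,np.ptp(q,axis=0),np.median(q[:,2]))
# wrist fisheye cloud
K=p['K'];v,u=np.mgrid[:384,:512];x=(u-K[0,2])/K[0,0];y=(v-K[1,2])/K[1,1];r=np.hypot(x,y)+1e-9
c=np.stack([x/r*np.tan(r)*wd,y/r*np.tan(r)*wd,wd],-1);W=(c-Vw[:3,3])@Vw[:3,:3]
hsv=cv2.cvtColor(wi,cv2.COLOR_BGR2HSV);ok=(wd>0)&(r<1.2)&(np.hypot(W[...,0]-.645,W[...,1]+.23)<.07)
bl=ok&(hsv[...,1]>120)&(abs(hsv[...,0].astype(int)-118)<15);q=W[bl]
if len(q):print('w blue',len(q),np.percentile(q,[1,50,99],axis=0))
q=W[ok&(W[...,2]>.107)&(W[...,2]<.118)&(hsv[...,2]>70)]
if len(q):print('w knobtop',len(q),(q.min(0)+q.max(0))/2,np.ptp(q,axis=0),q.mean(0))
b=cv2.resize(im[220:310,160:260],None,fx=4,fy=4,interpolation=3)
cv2.imwrite('pics/c%s.png'%t,np.hstack([wi[:360,100:480],b]))
E
python3 m.py 5
```

```text
t 4.0 at [ 0.6449 -0.2298  0.1634] [-3.1415  0.0009 -0.0002] shift cm [-0.0873 -0.0242  8.0352] twist -0.00022296619737649515
0.0187
t blue 94 [ 0.6174 -0.2261  0.0151] [ 0.661  -0.1688  0.2925] [ 0.6333 -0.2114  0.0644]
knobtop 6 [ 0.646  -0.2192  0.1085] [0.0291 0.007  0.0047] 0.10806426121594342
s blue 60 [ 0.6164 -0.2427  0.0523] [ 0.6692 -0.211   0.058 ] [ 0.6537 -0.2275  0.0554]
knobtop 214 [ 0.6427 -0.2301  0.1103] [0.0382 0.0398 0.0085] 0.1105250901331245
w blue 1339 [[ 0.6373 -0.2543  0.0149]
 [ 0.6612 -0.2294  0.055 ]
 [ 0.6718 -0.2036  0.0567]]
w knobtop 1747 [ 0.6446 -0.2287  0.1102] [0.0384 0.0383 0.0064] [ 0.6456 -0.2288  0.1102]
```

View pics/c5.png

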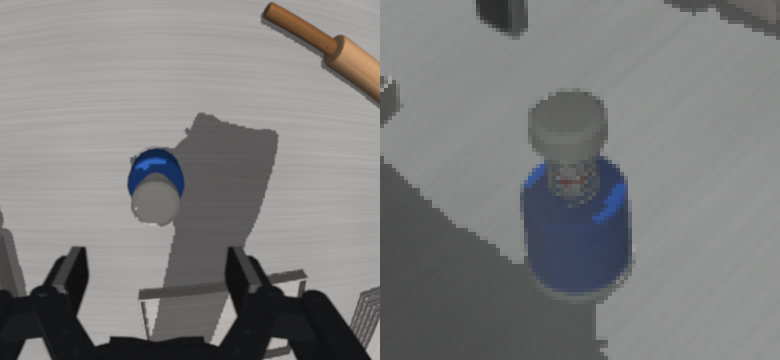

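The press stands upright again at about (0.6445, -0.229), as before. The shut tips at a TCP height of 0.104 overlapped a knob 0.112 tall with no force reading, so I'll check where the finger tips really are.

```bash
python3 - <<'E'
from h import *
for t,tz in(('4',.1042),('5',.1634),('3',.086)):
    D=np.load('pics/s%s.npz'%t);P=cloud(D['d'],D['K'],D['V']);g=D['im'].max(2)
    m=(np.hypot(P[...,0]-.645,P[...,1]+.23)<.075)&(g<75)&(P[...,2]>.07)&(P[...,2]<.25)
    q=P[m];o=np.argsort(q[:,2])[:12];print(t,tz,q[o][:, :].mean(0),q[o][0],np.percentile(q[:,2],[1,5,20]))
D=np.load('pics/w4.npz');wi,wd,K=D['im'],D['d'],D['K'];V=D['V']
v,u=np.mgrid[:384,:512];x=(u-K[0,2])/K[0,0];y=(v-K[1,2])/K[1,1];r=np.hypot(x,y)+1e-9
c=np.stack([x/r*np.tan(r)*wd,y/r*np.tan(r)*wd,wd],-1);W=(c-V[:3,3])@V[:3,:3]
for uu in(246,250,262,268):
  for vv in(236,240,245,250,260,270): print(uu,vv,W[vv,uu],wi[vv,uu])
E
```

```text
4 0.1042 [ 0.6522 -0.235   0.1347] [ 0.6535 -0.2296  0.1305] [0.1388 0.1509 0.1824]
5 0.1634 [ 0.6428 -0.2     0.1938] [ 0.6481 -0.2003  0.1928] [0.1938 0.1991 0.2106]
3 0.086 [ 0.6491 -0.2375  0.1137] [ 0.6544 -0.2386  0.0796] [0.1208 0.1329 0.1658]
246 236 [ 0.649  -0.224   0.1122] [114 118 118]
246 240 [ 0.6568 -0.2247  0.1322] [70 70 70]
246 245 [ 0.6568 -0.2249  0.1374] [64 63 64]
246 250 [ 0.6564 -0.225   0.1419] [65 64 64]
246 260 [ 0.656  -0.2253  0.1506] [65 64 65]
246 270 [ 0.6564 -0.2256  0.1597] [65 64 65]
250 236 [ 0.6492 -0.2264  0.1125] [115 119 119]
250 240 [ 0.6563 -0.2268  0.1312] [71 71 72]
250 245 [ 0.6569 -0.2269  0.1376] [65 65 65]
250 250 [ 0.6567 -0.227   0.1425] [65 64 65]
250 260 [ 0.656  -0.2272  0.1507] [66 65 65]
250 270 [ 0.6563 -0.2274  0.1597] [65 65 65]
262 236 [ 0.6485 -0.2335  0.1111] [114 118 118]
262 240 [ 0.657  -0.233   0.1326] [70 70 70]
262 245 [ 0.6572 -0.2329  0.1383] [65 65 65]
262 250 [ 0.6569 -0.2329  0.1427] [66 66 66]
262 260 [ 0.6561 -0.2327  0.1508] [65 64 64]
262 270 [ 0.6562 -0.2326  0.1595] [65 64 65]
268 236 [ 0.6486 -0.237   0.1115] [114 118 118]
268 240 [ 0.6566 -0.2362  0.1317] [74 75 75]
268 245 [ 0.6569 -0.236   0.1377] [67 66 67]
268 250 [ 0.6574 -0.2358  0.1437] [66 65 66]
268 260 [ 0.6566 -0.2355  0.1517] [66 65 66]
268 270 [ 0.6564 -0.2352  0.1598] [65 65 65]
```

Both cameras put the shut finger tips about 27 mm higher than the reported TCP (wrist 0.1315 and scene 0.1305, against 0.1042 reported). My first grasp was therefore 27 mm too high and closed above the knob. With that correction, a pinch at z = 0.101 needs a reported TCP z of about 0.055. I'll stop 2 cm above that to check.

{"api": "play_rows", "payload": {
  "force": 50,
  "series": [
    {"tx": 0,"ty": -0.08,"tz": 2,"twist": 0,"hand": -1},
    {"tx": 0,"ty": -0.08,"tz": 4,"twist": 0,"hand": -1},
    {"tx": 0,"ty": -0.08,"tz": 6,"twist": 0,"hand": -1},
    {"tx": 0,"ty": -0.08,"tz": 8,"twist": 0,"hand": -1},
    {"tx": 0,"ty": -0.08,"tz": 8.8,"twist": 0,"hand": -1},
    {"tx": 0,"ty": -0.08,"tz": 8.8,"twist": 0,"hand": -1}
  ]
}}

```text
time_s: 4.65
ee_pos: [0.6436, -0.2285, 0.0732]
eef_rot: [-3.14, 0.004, -0.0]
wrist_force: [0.2, -0.6, 0.4]
grip_width: 0.0855
```

```bash
python3 m.py 6
```

```text
t 4.65 at [ 0.6436 -0.2285  0.0732] [-3.1402  0.0045 -0.0001] shift cm [ 0.0353  0.0969 -0.9785] twist -9.44487479173084e-05
0.0187
t blue 72 [ 0.6212 -0.2195  0.0158] [ 0.6586 -0.1663  0.1941] [ 0.6352 -0.2095  0.0542]
s blue 27 [ 0.6161 -0.2435  0.0531] [ 0.6683 -0.2075  0.0574] [ 0.6592 -0.2227  0.0554]
knobtop 215 [ 0.6413 -0.2292  0.1103] [0.0393 0.0996 0.0082] 0.11049566807992657
w blue 3104 [[ 0.6363 -0.2542  0.0115]
 [ 0.6614 -0.229   0.0548]
 [ 0.6717 -0.2037  0.0566]]
w knobtop 3608 [ 0.6445 -0.2293  0.1121] [0.04   0.0986 0.0101] [ 0.647  -0.2284  0.1101]
```

View pics/c6.png

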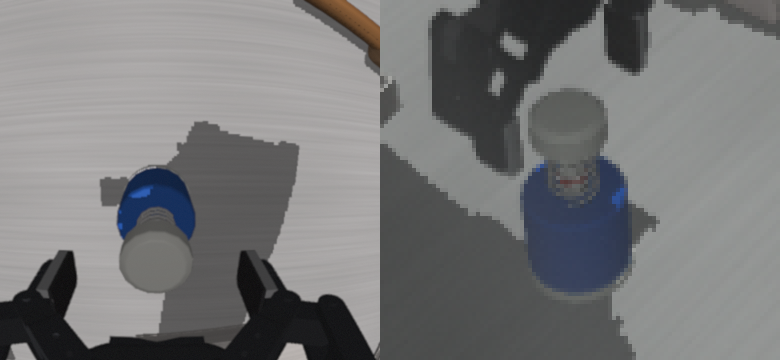

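The knob is centred between the open jaws, at (155,260) in the left crop, and the finger tips sit at about the height of its top. That agrees with the corrected offset, so I'll go down the last 18 mm and close.

{"api": "play_rows", "payload": {
  "force": 50,
  "series": [
    {"tx": 0.05,"ty": 0.03,"tz": 0.7,"twist": 0,"hand": -1},
    {"tx": 0.05,"ty": 0.03,"tz": 1.4,"twist": 0,"hand": -1},
    {"tx": 0.05,"ty": 0.03,"tz": 1.8,"twist": 0,"hand": -1},
    {"tx": 0.05,"ty": 0.03,"tz": 1.8,"twist": 0,"hand": -1},
    {"tx": 0.05,"ty": 0.03,"tz": 1.8,"twist": 0,"hand": -0.4},
    {"tx": 0.05,"ty": 0.03,"tz": 1.8,"twist": 0,"hand": 0},
    {"tx": 0.05,"ty": 0.03,"tz": 1.8,"twist": 0,"hand": 0.3},
    {"tx": 0.05,"ty": 0.03,"tz": 1.8,"twist": 0,"hand": 0.6},
    {"tx": 0.05,"ty": 0.03,"tz": 1.8,"twist": 0,"hand": 1},
    {"tx": 0.05,"ty": 0.03,"tz": 1.8,"twist": 0,"hand": 1},
    {"tx": 0.05,"ty": 0.03,"tz": 1.8,"twist": 0,"hand": 1}
  ]
}}

```text
time_s: 5.72
ee_pos: [0.6461, -0.2293, 0.0586]
eef_rot: [3.141, -0.001, -0.0]
wrist_force: [-0.4, 0.2, 2.9]
grip_width: 0.0369
```

```bash
python3 m.py 7; python3 -c "
from h import *
print(env.get_obs()['wrist_force'],env.get_obs()['grip_width'])"
```

```text
t 5.7167 at [ 0.6461 -0.2293  0.0586] [ 3.1414 -0.0008 -0.0002] shift cm [-0.2097  0.0205 -2.438 ] twist -0.00015140866797391794
0.0187
t blue 60 [ 0.6203 -0.2185  0.0092] [ 0.6481 -0.1921  0.1859] [ 0.6329 -0.2095  0.0532]
s blue 29 [ 0.6412 -0.2428  0.052 ] [ 0.6683 -0.2072  0.0573] [ 0.6595 -0.2189  0.0552]
knobtop 117 [ 0.648  -0.2221  0.1104] [0.0272 0.0484 0.0086] 0.1108138228076392
w blue 3776 [[ 0.6371 -0.2541  0.0111]
 [ 0.6619 -0.2293  0.0549]
 [ 0.6718 -0.2043  0.0826]]
w knobtop 4120 [ 0.6448 -0.2294  0.1118] [0.0387 0.0653 0.0096] [ 0.6474 -0.2293  0.11  ]
[-0.2965  0.6359  2.4034] 0.03790122295491675
```

View pics/c7.png

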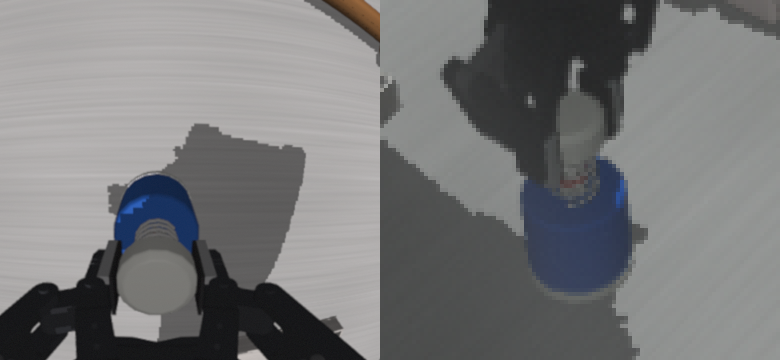

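The knob is held, with the opening at 38 mm and the pads on its sides. Next I lift about 13 cm and carry it over the plate.

{"api": "play_rows", "payload": {
  "series": [
    {"tx": 0,"ty": 0,"tz": -0.5,"twist": 0,"hand": 1},
    {"tx": 0,"ty": 0,"tz": -1.5,"twist": 0,"hand": 1},
    {"tx": 0,"ty": 0,"tz": -3,"twist": 0,"hand": 1},
    {"tx": 0,"ty": 0,"tz": -5,"twist": 0,"hand": 1},
    {"tx": -0.3,"ty": -0.5,"tz": -7,"twist": 0,"hand": 1},
    {"tx": -0.8,"ty": -1.5,"tz": -9,"twist": 0,"hand": 1},
    {"tx": -1.7,"ty": -3,"tz": -11,"twist": 0,"hand": 1},
    {"tx": -2.8,"ty": -5,"tz": -12.5,"twist": 0,"hand": 1},
    {"tx": -4,"ty": -7,"tz": -13.5,"twist": 0,"hand": 1},
    {"tx": -5.1,"ty": -9,"tz": -13.5,"twist": 0,"hand": 1},
    {"tx": -6.2,"ty": -11,"tz": -13.5,"twist": 0,"hand": 1},
    {"tx": -7.3,"ty": -13,"tz": -13.5,"twist": 0,"hand": 1},
    {"tx": -8.5,"ty": -15,"tz": -13.5,"twist": 0,"hand": 1},
    {"tx": -9.6,"ty": -17,"tz": -13.5,"twist": 0,"hand": 1},
    {"tx": -10.7,"ty": -19,"tz": -13.5,"twist": 0,"hand": 1},
    {"tx": -11.8,"ty": -21,"tz": -13.5,"twist": 0,"hand": 1},
    {"tx": -13,"ty": -23,"tz": -13.5,"twist": 0,"hand": 1},
    {"tx": -14.1,"ty": -25,"tz": -13.5,"twist": 0,"hand": 1},
    {"tx": -15,"ty": -26.5,"tz": -13.5,"twist": 0,"hand": 1},
    {"tx": -15.5,"ty": -27.5,"tz": -13.5,"twist": 0,"hand": 1}
  ]
}}

```text
time_s: 7.53
ee_pos: [0.4898, 0.0475, 0.1937]
eef_rot: [3.141, -0.0, 0.002]
wrist_force: [-0.3, 0.7, -1.2]
grip_width: 0.0382
```

```bash
cat > m2.py <<'E'
from h import *
import sys
t=sys.argv[1];cx,cy=float(sys.argv[2]),float(sys.argv[3])
o=env.get_obs();print(o['time_s'],o['ee_pos'],o['eef_rot'],o['wrist_force'],o['grip_width'])
Vw=env.camera_params('wrist')['view'];wi,wd,p=shot('wrist','w'+t);im,_,ps=shot('scene','s'+t)
K=p['K'];v,u=np.mgrid[:384,:512];x=(u-K[0,2])/K[0,0];y=(v-K[1,2])/K[1,1];r=np.hypot(x,y)+1e-9
c=np.stack([x/r*np.tan(r)*wd,y/r*np.tan(r)*wd,wd],-1);W=(c-Vw[:3,3])@Vw[:3,:3]
hsv=cv2.cvtColor(wi,cv2.COLOR_BGR2HSV);ok=(wd>0)&(r<1.2)&(np.hypot(W[...,0]-cx,W[...,1]-cy)<.05)
bl=ok&(hsv[...,1]>120)&(abs(hsv[...,0].astype(int)-118)<15);q=W[bl]
if len(q):
    print('w blue',len(q),np.percentile(q,[1,50,99],axis=0)); print('collar z',np.median(q[q[:,2]>np.percentile(q[:,2],50)][:,2]))
cx0,cy0=[int(a) for a in sys.argv[4:6]]
a=cv2.resize(im[cy0-50:cy0+50,cx0-50:cx0+50],None,fx=4,fy=4,interpolation=3)
cv2.imwrite('pics/c%s.png'%t,np.hstack([wi[:400,100:480],np.pad(a,((0,0),(0,0),(0,0)))[:384]]))
E
python3 m2.py 8 .49 .0455 250 180
```

```text
7.5333 [0.4898 0.0475 0.1937] [ 3.1414 -0.0002  0.0016] [-0.3194  0.6687 -1.2292] 0.03819347470838478
w blue 3788 [[0.4805 0.0226 0.1463]
 [0.5056 0.0476 0.19  ]
 [0.5156 0.0723 0.218 ]]
collar z 0.19062263914954372
```

View pics/c8.png

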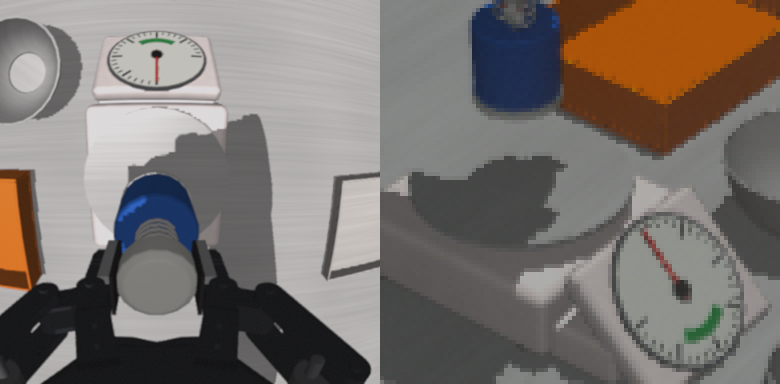

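The press hangs upright over the plate. Its axis is near (0.488, 0.0475) with the underside at 0.1345, and the dial at (155,55) in the wrist crop reads zero. I'll shift slightly and lower to just above the plate.

{"api": "play_rows", "payload": {
  "series": [
    {"tx": 0.15,"ty": 0.2,"tz": 1,"twist": 0,"hand": 1},
    {"tx": 0.15,"ty": 0.2,"tz": 2,"twist": 0,"hand": 1},
    {"tx": 0.15,"ty": 0.2,"tz": 3,"twist": 0,"hand": 1},
    {"tx": 0.15,"ty": 0.2,"tz": 4,"twist": 0,"hand": 1},
    {"tx": 0.15,"ty": 0.2,"tz": 5,"twist": 0,"hand": 1},
    {"tx": 0.15,"ty": 0.2,"tz": 5.5,"twist": 0,"hand": 1},
    {"tx": 0.15,"ty": 0.2,"tz": 5.7,"twist": 0,"hand": 1},
    {"tx": 0.15,"ty": 0.2,"tz": 5.7,"twist": 0,"hand": 1}
  ]
}}

```text
time_s: 8.3
ee_pos: [0.4921, 0.0437, 0.1355]
eef_rot: [3.142, 0.001, -0.0]
wrist_force: [0.7, -0.5, -2.7]
grip_width: 0.0378
```

```bash
python3 m2.py 9 .49 .0455 250 180
```

```text
8.3 [0.4921 0.0437 0.1355] [ 3.1416  0.0009 -0.0001] [ 0.7279 -0.4608 -2.7319] 0.03783112271139951
w blue 3773 [[0.4829 0.0188 0.0882]
 [0.5079 0.0437 0.1318]
 [0.5179 0.0685 0.1593]]
collar z 0.1324787309553123
```

View pics/c9.png

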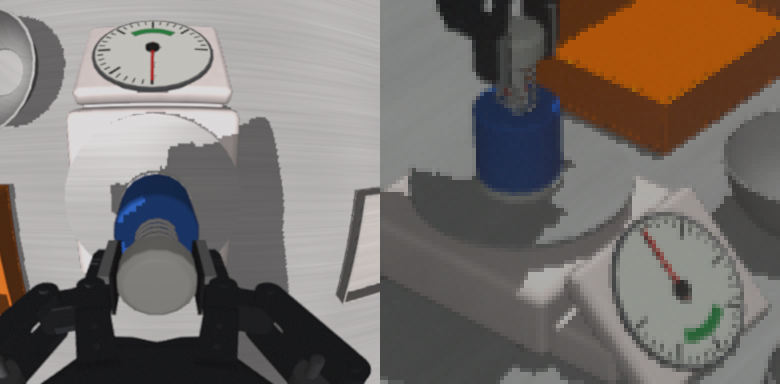

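The press is still about 1.5 mm above the plate, and its ee-minus-collar height difference at rest is 3.0 mm, so at the line it should be -9.0 mm. I'll set it down and begin the push.

{"api": "play_rows", "payload": {
  "series": [
    {"tx": -0.05,"ty": -0.1,"tz": 0.1,"twist": 0,"hand": 1},
    {"tx": -0.05,"ty": -0.12,"tz": 0.2,"twist": 0,"hand": 1},
    {"tx": -0.05,"ty": -0.12,"tz": 0.3,"twist": 0,"hand": 1},
    {"tx": -0.05,"ty": -0.12,"tz": 0.4,"twist": 0,"hand": 1},
    {"tx": -0.05,"ty": -0.12,"tz": 0.5,"twist": 0,"hand": 1},
    {"tx": -0.05,"ty": -0.12,"tz": 0.6,"twist": 0,"hand": 1},
    {"tx": -0.05,"ty": -0.12,"tz": 0.7,"twist": 0,"hand": 1},
    {"tx": -0.05,"ty": -0.12,"tz": 0.8,"twist": 0,"hand": 1},
    {"tx": -0.05,"ty": -0.12,"tz": 0.8,"twist": 0,"hand": 1},
    {"tx": -0.05,"ty": -0.12,"tz": 0.8,"twist": 0,"hand": 1},
    {"tx": -0.05,"ty": -0.12,"tz": 0.8,"twist": 0,"hand": 1}
  ]
}}

```text
time_s: 9.32
ee_pos: [0.4924, 0.0452, 0.1288]
eef_rot: [-3.141, -0.001, -0.0]
wrist_force: [-1.3, 1.2, 5.8]
grip_width: 0.0376
```

```bash
python3 m2.py 10 .49 .0455 250 180
```

```text
9.3167 [0.4924 0.0452 0.1288] [-3.1414 -0.0014 -0.0001] [-1.2917  1.1792  5.8112] 0.03757137350672864
w blue 3774 [[0.4843 0.0205 0.0828]
 [0.5083 0.0452 0.1264]
 [0.518  0.07   0.1526]]
collar z 0.12709664885988753
```

View pics/c10.png

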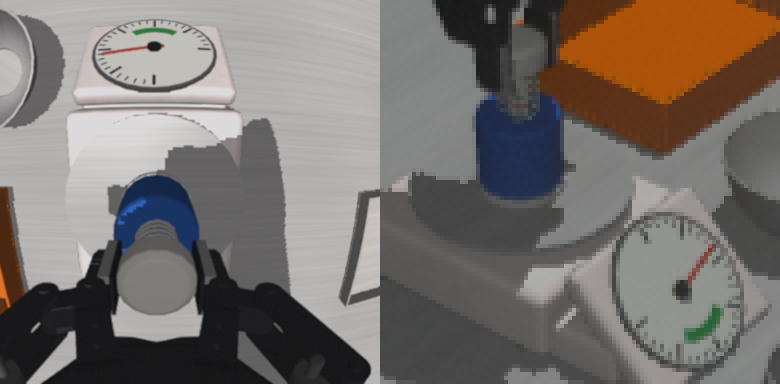

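The needle now shows about 0.95 kg, pointing nearly right in the scene crop, and the collar is at 0.1271, so the coil has barely started to give. I'll push on slowly.

{"api": "play_rows", "payload": {
  "series": [
    {"tx": 0,"ty": 0,"tz": 0.1,"twist": 0,"hand": 1},
    {"tx": 0,"ty": 0,"tz": 0.2,"twist": 0,"hand": 1},
    {"tx": 0,"ty": 0,"tz": 0.3,"twist": 0,"hand": 1},
    {"tx": 0,"ty": 0,"tz": 0.4,"twist": 0,"hand": 1},
    {"tx": 0,"ty": 0,"tz": 0.5,"twist": 0,"hand": 1},
    {"tx": 0,"ty": 0,"tz": 0.6,"twist": 0,"hand": 1},
    {"tx": 0,"ty": 0,"tz": 0.7,"twist": 0,"hand": 1},
    {"tx": 0,"ty": 0,"tz": 0.8,"twist": 0,"hand": 1},
    {"tx": 0,"ty": 0,"tz": 0.8,"twist": 0,"hand": 1},
    {"tx": 0,"ty": 0,"tz": 0.8,"twist": 0,"hand": 1}
  ]
}}

```text
time_s: 10.25
ee_pos: [0.4925, 0.0452, 0.121]
eef_rot: [-3.141, -0.002, -0.0]
wrist_force: [-2.0, 1.2, 7.5]
grip_width: 0.0378
```

```bash
python3 m2.py 11 .49 .0455 250 180
```

```text
10.25 [0.4925 0.0452 0.121 ] [-3.1414 -0.0016 -0.    ] [-1.9616  1.218   7.4806] 0.03777100785354732
w blue 3830 [[0.4881 0.0208 0.0812]
 [0.5093 0.0453 0.1254]
 [0.518  0.0695 0.1396]]
collar z 0.12611757497092016
```

View pics/c11.png

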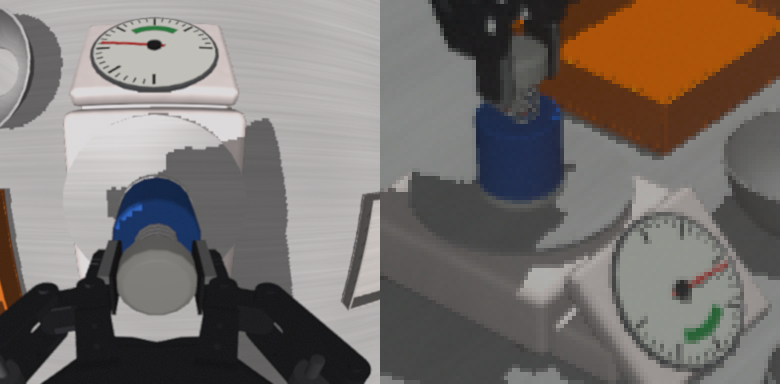

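The needle now shows about 1.08 kg. The knob is down about 8 mm by the height difference, so about 4 mm remains.

{"api": "play_rows", "payload": {
  "series": [
    {"tx": 0,"ty": 0,"tz": 0.1,"twist": 0,"hand": 1},
    {"tx": 0,"ty": 0,"tz": 0.2,"twist": 0,"hand": 1},
    {"tx": 0,"ty": 0,"tz": 0.3,"twist": 0,"hand": 1},
    {"tx": 0,"ty": 0,"tz": 0.35,"twist": 0,"hand": 1},
    {"tx": 0,"ty": 0,"tz": 0.4,"twist": 0,"hand": 1},
    {"tx": 0,"ty": 0,"tz": 0.4,"twist": 0,"hand": 1},
    {"tx": 0,"ty": 0,"tz": 0.4,"twist": 0,"hand": 1}
  ]
}}

```text
time_s: 10.93
ee_pos: [0.4926, 0.0453, 0.1171]
eef_rot: [-3.141, -0.002, -0.0]
wrist_force: [-2.9, 1.4, 9.1]
grip_width: 0.0379
```

```bash
python3 m2.py 12 .49 .0455 250 180; python3 - <<'E'
from h import *
c=[]
for t in('9','11','12'):
    im=np.load('pics/s%s.npz'%t)['im'];c.append(cv2.resize(im[130:185,262:302] if 0 else im[128:183,262-0:302],None,fx=6,fy=6,interpolation=2))
a=np.hstack(c)
w=[cv2.resize(np.load('pics/w%s.npz'%t)['im'][195:270,215:300],None,fx=3,fy=3,interpolation=3) for t in('9','11','12')]
b=np.hstack(w);h=max(a.shape[1],b.shape[1]);pad=lambda i:cv2.copyMakeBorder(i,0,0,0,h-i.shape[1],0)
cv2.imwrite('pics/l12.png',np.vstack([pad(a),pad(b)]))
E
```

```text
10.9333 [0.4926 0.0453 0.1171] [-3.1414 -0.0018 -0.    ] [-2.8762  1.4421  9.0899] 0.03786630679856385
w blue 3847 [[0.4901 0.0211 0.0809]
 [0.5098 0.0453 0.1249]
 [0.5181 0.0694 0.1275]]
collar z 0.1256580217104526
```

View pics/c12.png

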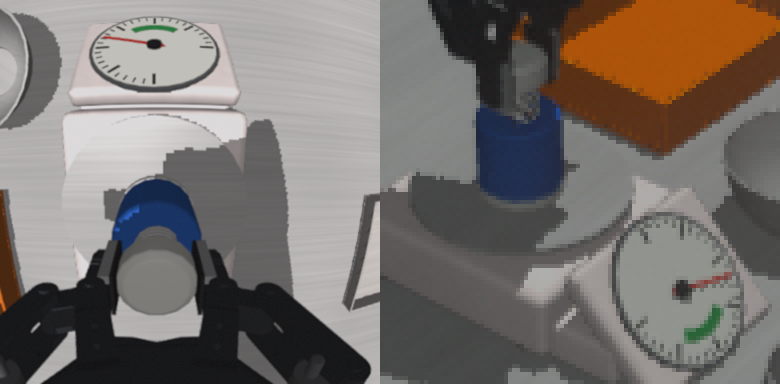

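View pics/l12.png

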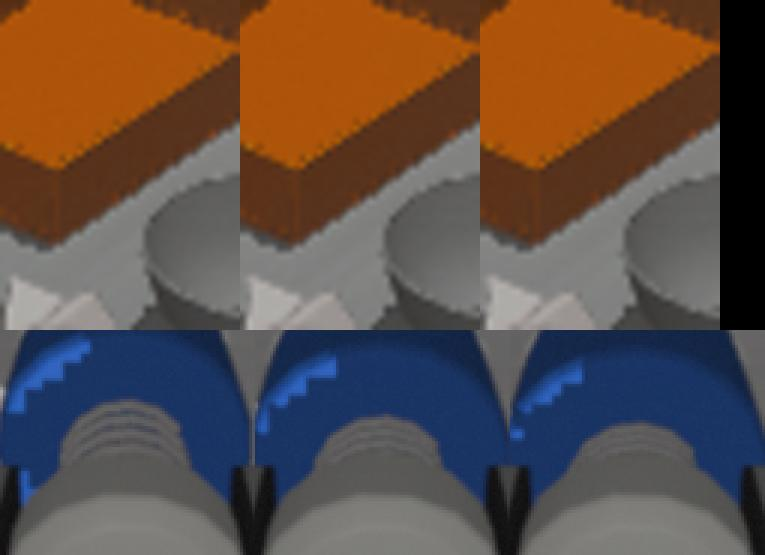

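```bash
cat > d.py <<'E'
from h import *
import sys
for t in sys.argv[1:]:
    D=np.load('pics/w%s.npz'%t);wi,wd,K,V=D['im'],D['d'],D['K'],D['V']
    v,u=np.mgrid[:384,:512];x=(u-K[0,2])/K[0,0];y=(v-K[1,2])/K[1,1];r=np.hypot(x,y)+1e-9
    c=np.stack([x/r*np.tan(r)*wd,y/r*np.tan(r)*wd,wd],-1);W=(c-V[:3,3])@V[:3,:3]
    kn=W[275:305,242:272].reshape(-1,3);hsv=cv2.cvtColor(wi,cv2.COLOR_BGR2HSV)
    bl=(hsv[...,1]>120)&(abs(hsv[...,0].astype(int)-118)<15)&(v>195)&(v<236)&(abs(u-256)<35)
    q=W[bl];zs=q[:,2];h,e=np.histogram(zs,np.arange(.05,.25,.002));k=h.argmax();zc=np.median(zs[abs(zs-e[k]-.001)<.003])
    print(t,'knob',np.median(kn[:,2]),'collar',zc,'diff mm',(np.median(kn[:,2])-zc)*1e3)
c=[cv2.resize(np.load('pics/s%s.npz'%t)['im'][130:180,215:260],None,fx=5,fy=5,interpolation=2) for t in sys.argv[-3:]]
cv2.imwrite('pics/l%s.png'%sys.argv[-1],np.hstack(c))
E
python3 d.py 7 8 9 10 11 12
```

```text
7 knob 0.11091207094823682 collar 0.05533708043810033 diff mm 55.574990510136494
8 knob 0.24610168570163976 collar 0.19041005253234378 diff mm 55.69163316929598
9 knob 0.1879407107318228 collar 0.13226643959917156 diff mm 55.67427113265125
10 knob 0.18127140974744432 collar 0.1268474602533824 diff mm 54.42394949406193
11 knob 0.17350528908025892 collar 0.12588900767698363 diff mm 47.61628140327529
12 knob 0.1695947292424635 collar 0.12544595810890552 diff mm 44.14877113355797
```

View pics/l12.png

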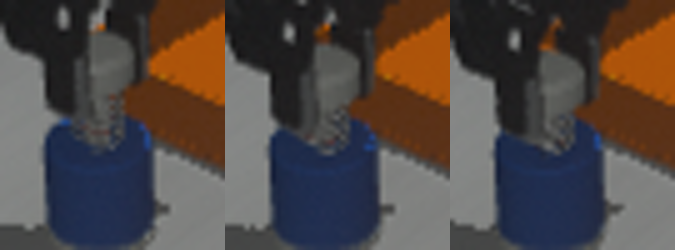

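The difference between knob and collar heights in one image went from 55.65 to 44.15 mm, so the knob is down 11.5 mm. I'll push 0.5 mm more, then hold.

{"api": "play_rows", "payload": {
  "series": [
    {"tx": 0,"ty": 0,"tz": 0.05,"twist": 0,"hand": 1},
    {"tx": 0,"ty": 0,"tz": 0.05,"twist": 0,"hand": 1},
    {"tx": 0,"ty": 0,"tz": 0.05,"twist": 0,"hand": 1},
    {"tx": 0,"ty": 0,"tz": 0.05,"twist": 0,"hand": 1},
    {"tx": 0,"ty": 0,"tz": 0.05,"twist": 0,"hand": 1}
  ]
}}

```text
time_s: 11.45
ee_pos: [0.4926, 0.0453, 0.1167]
eef_rot: [-3.141, -0.002, 0.0]
wrist_force: [-1.9, 1.1, 9.4]
grip_width: 0.038
```

```bash
python3 m2.py 13 .49 .0455 250 180; python3 d.py 11 12 13
```

```text
11.45 [0.4926 0.0453 0.1167] [-3.1415 -0.0018  0.    ] [-1.8619  1.1028  9.4367] 0.037962406600557046
w blue 3850 [[0.4904 0.0212 0.0809]
 [0.5099 0.0453 0.1248]
 [0.5181 0.0693 0.1338]]
collar z 0.1255983537070341
11 knob 0.17350528908025892 collar 0.12588900767698363 diff mm 47.61628140327529
12 knob 0.1695947292424635 collar 0.12544595810890552 diff mm 44.14877113355797
13 knob 0.16921567712915453 collar 0.12537442784280362 diff mm 43.841249286350916
```

The knob is down 11.8 mm. I'll add 0.2 mm and hold it there for about 1.7 s.

{"api": "play_rows", "payload": {
  "series": [
    {"tx": 0,"ty": 0,"tz": 0.02,"twist": 0,"hand": 1},
    {"tx": 0,"ty": 0,"tz": 0.02,"twist": 0,"hand": 1},
    {"tx": 0,"ty": 0,"tz": 0.02,"twist": 0,"hand": 1},
    {"tx": 0,"ty": 0,"tz": 0.02,"twist": 0,"hand": 1},
    {"tx": 0,"ty": 0,"tz": 0.02,"twist": 0,"hand": 1},
    {"tx": 0,"ty": 0,"tz": 0.02,"twist": 0,"hand": 1},
    {"tx": 0,"ty": 0,"tz": 0.02,"twist": 0,"hand": 1},
    {"tx": 0,"ty": 0,"tz": 0.02,"twist": 0,"hand": 1},
    {"tx": 0,"ty": 0,"tz": 0.02,"twist": 0,"hand": 1},
    {"tx": 0,"ty": 0,"tz": 0.02,"twist": 0,"hand": 1},
    {"tx": 0,"ty": 0,"tz": 0.02,"twist": 0,"hand": 1},
    {"tx": 0,"ty": 0,"tz": 0.02,"twist": 0,"hand": 1},
    {"tx": 0,"ty": 0,"tz": 0.02,"twist": 0,"hand": 1},
    {"tx": 0,"ty": 0,"tz": 0.02,"twist": 0,"hand": 1},
    {"tx": 0,"ty": 0,"tz": 0.02,"twist": 0,"hand": 1},
    {"tx": 0,"ty": 0,"tz": 0.02,"twist": 0,"hand": 1},
    {"tx": 0,"ty": 0,"tz": 0.02,"twist": 0,"hand": 1},
    {"tx": 0,"ty": 0,"tz": 0.02,"twist": 0,"hand": 1},
    {"tx": 0,"ty": 0,"tz": 0.02,"twist": 0,"hand": 1},
    {"tx": 0,"ty": 0,"tz": 0.02,"twist": 0,"hand": 1}
  ]
}}

```text
time_s: 13.22
ee_pos: [0.4926, 0.0452, 0.1165]
eef_rot: [-3.141, -0.002, -0.0]
wrist_force: [-1.9, 1.8, 9.7]
grip_width: 0.0377
```

```bash
python3 m2.py 14 .49 .0455 250 180; python3 d.py 12 13 14; python3 - <<'E'
from h import *
a=np.load('pics/w14.npz')['im'][10:95,180:330];b=np.load('pics/s14.npz')['im'][175:230,245:300]
cv2.imwrite('pics/dial14.png',np.vstack([cv2.resize(a,(600,340),interpolation=3)[:290],cv2.resize(b,(600,300),interpolation=3)]))
E
```

```text
13.2167 [0.4926 0.0452 0.1165] [-3.1414 -0.0018 -0.0001] [-1.8511  1.7612  9.7178] 0.03765501889334814
w blue 3851 [[0.4904 0.0212 0.0809]
 [0.5099 0.0453 0.1248]
 [0.5181 0.0693 0.14  ]]
collar z 0.12557836128144984
12 knob 0.1695947292424635 collar 0.12544595810890552 diff mm 44.14877113355797
13 knob 0.16921567712915453 collar 0.12537442784280362 diff mm 43.841249286350916
14 knob 0.1689857980064781 collar 0.1253770981639266 diff mm 43.6086998425515
```

View pics/dial14.png

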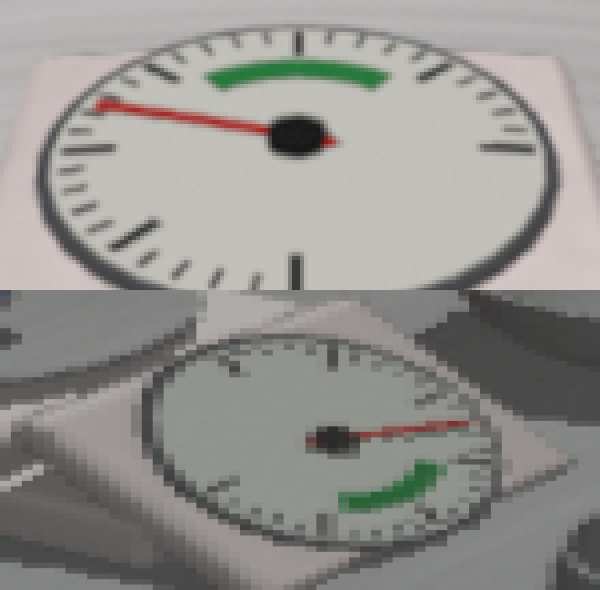

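The wrist view of the dial shows the needle two short ticks past the 1.0 kg mark at (90,150), so about 1.2 kg. The scene view agrees, and the green band starts at 1.6. The wrist force of 9.7 N gives roughly the same load. The knob was down 12.0 mm and held there, so the spring is weak and the press goes in the orange bin.

{"api": "play_rows", "payload": {
  "series": [
    {"tx": 0,"ty": 0,"tz": -0.3,"twist": 0,"hand": 1},
    {"tx": 0,"ty": 0,"tz": -0.6,"twist": 0,"hand": 1},
    {"tx": 0,"ty": 0,"tz": -1,"twist": 0,"hand": 1},
    {"tx": 0,"ty": 0,"tz": -1.4,"twist": 0,"hand": 1},
    {"tx": 0,"ty": 0,"tz": -1.8,"twist": 0,"hand": 1},
    {"tx": 0,"ty": 0,"tz": -2.3,"twist": 0,"hand": 1},
    {"tx": 0,"ty": 0,"tz": -3.2,"twist": 0,"hand": 1},
    {"tx": 0,"ty": 0,"tz": -4.5,"twist": 0,"hand": 1},
    {"tx": 0,"ty": -0.5,"tz": -6,"twist": 0,"hand": 1},
    {"tx": -0.4,"ty": -1.5,"tz": -7.2,"twist": 0,"hand": 1},
    {"tx": -0.9,"ty": -3,"tz": -7.6,"twist": 0,"hand": 1},
    {"tx": -1.5,"ty": -5,"tz": -7.6,"twist": 0,"hand": 1},
    {"tx": -2.1,"ty": -7,"tz": -7.6,"twist": 0,"hand": 1},
    {"tx": -2.7,"ty": -9,"tz": -7.6,"twist": 0,"hand": 1},
    {"tx": -3.3,"ty": -11,"tz": -7.6,"twist": 0,"hand": 1},
    {"tx": -3.9,"ty": -13,"tz": -7.6,"twist": 0,"hand": 1},
    {"tx": -4.5,"ty": -15,"tz": -7.6,"twist": 0,"hand": 1},
    {"tx": -5.1,"ty": -17,"tz": -7.6,"twist": 0,"hand": 1},
    {"tx": -5.7,"ty": -19,"tz": -7.6,"twist": 0,"hand": 1},
    {"tx": -6.3,"ty": -21,"tz": -7.6,"twist": 0,"hand": 1}
  ]
}}

```text
time_s: 14.98
ee_pos: [0.4279, 0.2563, 0.1917]
eef_rot: [3.141, 0.0, 0.0]
wrist_force: [-0.3, -0.0, -2.8]
grip_width: 0.0376
```

{"api": "play_rows", "payload": {
  "series": [
    {"tx": -0.6,"ty": -2,"tz": 0,"twist": 0,"hand": 1},
    {"tx": -1.2,"ty": -4,"tz": 0,"twist": 0,"hand": 1},
    {"tx": -1.7,"ty": -5.5,"tz": 0,"twist": 0,"hand": 1},
    {"tx": -2.1,"ty": -6.5,"tz": 0,"twist": 0,"hand": 1},
    {"tx": -2.1,"ty": -7,"tz": 0,"twist": 0,"hand": 1},
    {"tx": -2.1,"ty": -7,"tz": 0,"twist": 0,"hand": 1},
    {"tx": -2.1,"ty": -7,"tz": 0,"twist": 0,"hand": 1}
  ]
}}

```text
time_s: 15.57
ee_pos: [0.4082, 0.3243, 0.1913]
eef_rot: [3.141, 0.0, -0.001]
wrist_force: [-0.2, -0.1, -3.0]
grip_width: 0.0377
```

```bash
python3 m2.py 15 .407 .325 265 120; python3 d.py 13 14 15
```

```text
15.5667 [0.4082 0.3243 0.1913] [ 3.141   0.     -0.0007] [-0.1728 -0.1192 -2.9986] 0.03773791328550295
w blue 3755 [[0.3991 0.2996 0.1439]
 [0.4242 0.3249 0.1876]
 [0.4341 0.3492 0.2154]]
collar z 0.18827267181293356
13 knob 0.16921567712915453 collar 0.12537442784280362 diff mm 43.841249286350916
14 knob 0.1689857980064781 collar 0.1253770981639266 diff mm 43.6086998425515
15 knob 0.24372732618559925 collar 0.18804897464988657 diff mm 55.678351535712686
```

View pics/c15.png

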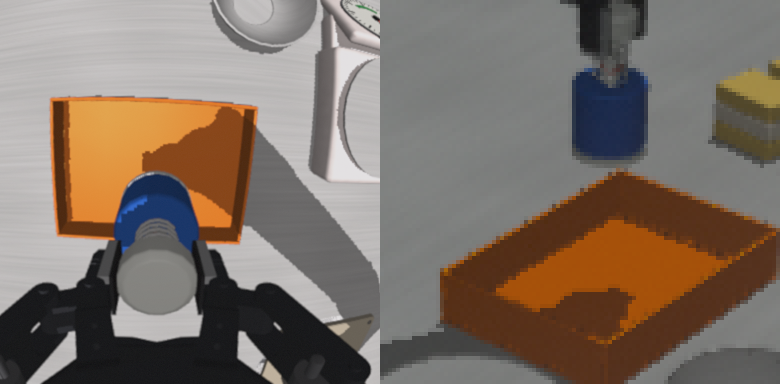

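The press is upright over the middle of the bin, with the spring extended again and the underside at about 0.132. I'll lower it to the floor.

{"api": "play_rows", "payload": {
  "series": [
    {"tx": 0,"ty": 0,"tz": 1.5,"twist": 0,"hand": 1},
    {"tx": 0,"ty": 0,"tz": 3,"twist": 0,"hand": 1},
    {"tx": 0,"ty": 0,"tz": 4.5,"twist": 0,"hand": 1},
    {"tx": 0,"ty": 0,"tz": 6,"twist": 0,"hand": 1},
    {"tx": 0,"ty": 0,"tz": 7.5,"twist": 0,"hand": 1},
    {"tx": 0,"ty": 0,"tz": 9,"twist": 0,"hand": 1},
    {"tx": 0,"ty": 0,"tz": 10.2,"twist": 0,"hand": 1},
    {"tx": 0,"ty": 0,"tz": 11.2,"twist": 0,"hand": 1},
    {"tx": 0,"ty": 0,"tz": 12,"twist": 0,"hand": 1},
    {"tx": 0,"ty": 0,"tz": 12.4,"twist": 0,"hand": 1},
    {"tx": 0,"ty": 0,"tz": 12.6,"twist": 0,"hand": 1},
    {"tx": 0,"ty": 0,"tz": 12.8,"twist": 0,"hand": 1},
    {"tx": 0,"ty": 0,"tz": 12.85,"twist": 0,"hand": 1},
    {"tx": 0,"ty": 0,"tz": 12.85,"twist": 0,"hand": 1},
    {"tx": 0,"ty": 0,"tz": 12.85,"twist": 0,"hand": 1}
  ]
}}

```text
time_s: 16.92
ee_pos: [0.4081, 0.3251, 0.0633]
eef_rot: [-3.141, -0.001, -0.0]
wrist_force: [-0.4, -0.2, -2.9]
grip_width: 0.0376
```

```bash
python3 m2.py 16 .407 .325 265 120; python3 d.py 13 14 16
```

```text
16.9167 [0.4081 0.3251 0.0633] [-3.1413 -0.0007 -0.0002] [-0.4138 -0.2301 -2.8512] 0.03762657349531072
w blue 3766 [[0.3991 0.3004 0.0159]
 [0.4241 0.3252 0.0596]
 [0.434  0.3497 0.0876]]
collar z 0.060207463947580524
13 knob 0.16921567712915453 collar 0.12537442784280362 diff mm 43.841249286350916
14 knob 0.1689857980064781 collar 0.1253770981639266 diff mm 43.6086998425515
16 knob 0.11569328525690276 collar 0.06001934309967282 diff mm 55.67394215722994
```

View pics/c16.png

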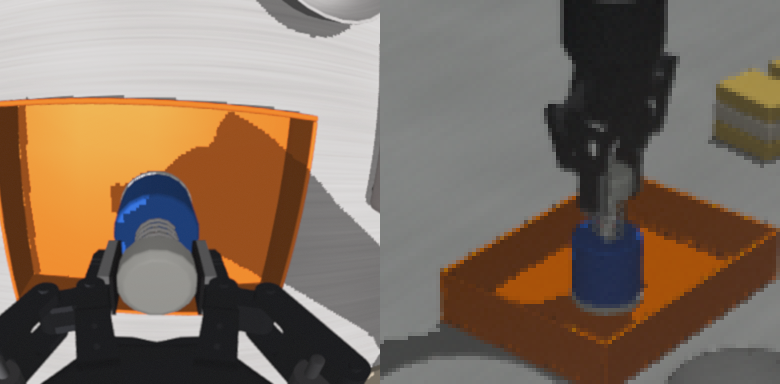

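It is still about 0.7 mm off the floor, as the force still carries the press's weight. I'll lower a little more, then open gently.

{"api": "play_rows", "payload": {
  "series": [
    {"tx": 0,"ty": 0,"tz": 0.06,"twist": 0,"hand": 1},
    {"tx": 0,"ty": 0,"tz": 0.12,"twist": 0,"hand": 1},
    {"tx": 0,"ty": 0,"tz": 0.15,"twist": 0,"hand": 1},
    {"tx": 0,"ty": 0,"tz": 0.15,"twist": 0,"hand": 1},
    {"tx": 0,"ty": 0,"tz": 0.15,"twist": 0,"hand": 1}
  ]
}}

```text
time_s: 17.43
ee_pos: [0.4083, 0.3253, 0.062]
eef_rot: [-3.141, -0.001, -0.0]
wrist_force: [-0.3, 0.2, 5.0]
grip_width: 0.0375
```

{"api": "play_rows", "payload": {
  "series": [
    {"tx": 0,"ty": 0,"tz": 0,"twist": 0,"hand": 0},
    {"tx": 0,"ty": 0,"tz": 0,"twist": 0,"hand": -0.5},
    {"tx": 0,"ty": 0,"tz": 0,"twist": 0,"hand": -1},
    {"tx": 0,"ty": 0,"tz": 0,"twist": 0,"hand": -1},
    {"tx": 0,"ty": 0,"tz": 0,"twist": 0,"hand": -1},
    {"tx": 0,"ty": 0,"tz": 0,"twist": 0,"hand": -1},
    {"tx": 0,"ty": 0,"tz": 0,"twist": 0,"hand": -1}
  ]
}}

```text
time_s: 18.02
ee_pos: [0.4079, 0.3249, 0.0613]
eef_rot: [3.141, 0.0, -0.0]
wrist_force: [-0.0, -0.6, 0.6]
grip_width: 0.0854
```

```bash
python3 m2.py 17 .407 .325 265 120; python3 d.py 13 14 17
```

```text
18.0167 [0.4079 0.3249 0.0613] [ 3.1415  0.     -0.0002] [-0.0359 -0.5511  0.6277] 0.08541534999602386
w blue 3845 [[0.3981 0.3007 0.015 ]
 [0.4239 0.3255 0.0588]
 [0.434  0.3504 0.0606]]
collar z 0.05944574696374334
13 knob 0.16921567712915453 collar 0.12537442784280362 diff mm 43.841249286350916
14 knob 0.1689857980064781 collar 0.1253770981639266 diff mm 43.6086998425515
17 knob 0.11493047210080248 collar 0.059223335283891745 diff mm 55.70713681691074
```

View pics/c17.png

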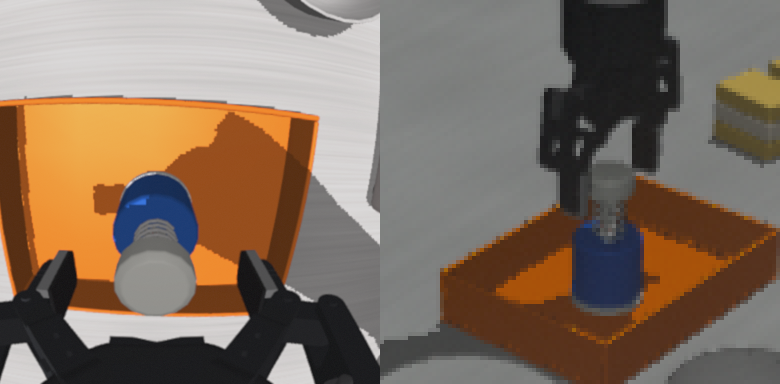

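The press stands free and upright on the bin floor with the jaws open. I'll retreat straight up.

{"api": "play_rows", "payload": {
  "series": [
    {"tx": 0,"ty": 0,"tz": -1,"twist": 0,"hand": -1},
    {"tx": 0,"ty": 0,"tz": -3,"twist": 0,"hand": -1},
    {"tx": 0,"ty": 0,"tz": -5.5,"twist": 0,"hand": -1},
    {"tx": 0,"ty": 0,"tz": -8.5,"twist": 0,"hand": -1},
    {"tx": 0,"ty": 0,"tz": -11.5,"twist": 0,"hand": -1},
    {"tx": 0,"ty": 0,"tz": -14,"twist": 0,"hand": -1},
    {"tx": 0,"ty": 0,"tz": -15,"twist": 0,"hand": -1},
    {"tx": 0,"ty": 0,"tz": -15,"twist": 0,"hand": -1},
    {"tx": 0,"ty": 0,"tz": -15,"twist": 0,"hand": -1}
  ]
}}

```text
time_s: 18.87
ee_pos: [0.4079, 0.3249, 0.2114]
eef_rot: [-3.142, -0.001, -0.0]
wrist_force: [0.4, -1.0, -1.4]
grip_width: 0.0853
```

```bash
python3 m2.py 18 .407 .325 265 120;python3 -c "
from h import *
a=np.load('pics/s18.npz')['im'];cv2.imwrite('pics/f18.png',np.hstack([cv2.resize(a[90:270,190:350],(640,600)[:2],interpolation=3)]))"
```

```text
18.8667 [0.4079 0.3249 0.2114] [-3.1416 -0.0006 -0.0003] [ 0.3992 -0.9831 -1.4287] 0.08527738977682674
w blue 926 [[0.3998 0.3008 0.0226]
 [0.423  0.3251 0.059 ]
 [0.434  0.3505 0.061 ]]
collar z 0.05961425483961523
```

View pics/f18.png

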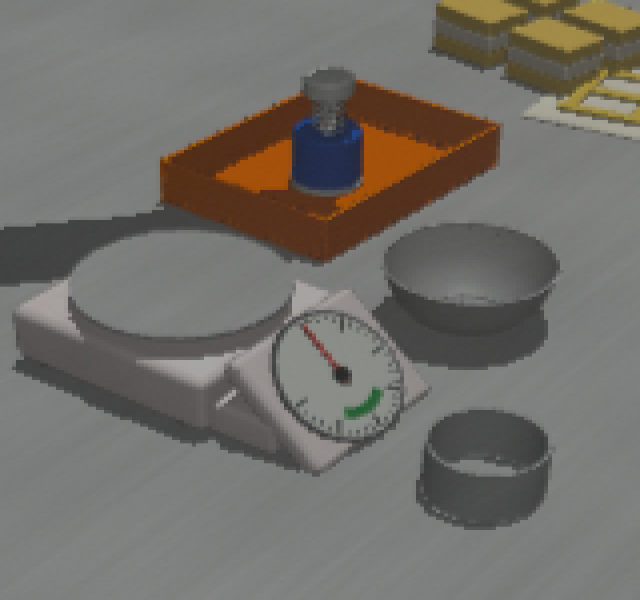

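The press stands upright in the bin at (328,130). The bowl and ring have not moved, the needle is back at zero, and the robot is clear, so I'm handing in.

```bash
python3 -c "
from h import *
print(env.finish_job())"
```

```text
the job is handed in; nothing more can be done
None
```

The spring is weak, so the press now stands upright in the orange bin, and I handed the job in at about 19 s.

**Test:** I stood the press on the middle of the scale's plate and pushed the knob down 12.0 mm relative to the barrel, measured in the wrist images (55.65 mm at rest, 43.61 mm at the line). I could not see the red line clearly enough at the end to confirm this by eye. I held it there for about 1.7 s. The needle read about 1.2 kg in both the wrist and scene views, short of the green band at 1.6 kg. The wrist force of about 9.7 N agrees with that.

**Last checks:**
- The press is upright on the bin floor, and its collar height matches standing there.
- The gripper is open and about 15 cm above where it let go.
- The needle is back at zero, and the bowl and cake ring look untouched.

**What went wrong:**
- **First grasp:** it closed above the knob and leaned on it with about 9 N, so the press tilted briefly. This was before the test; it settled back upright in the same place.
- **Cause:** the cameras showed the finger tips about 27 mm higher than the reported tool position, and I corrected for that in every later move.
- **Refused call:** an earlier move was refused because its rows lacked some values; nothing moved.

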